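# Clear and reload a bend tester

## Task

The bent coupon of the last test is still standing between the rollers and the former of the bench bend tester: lift it out and put it in the grey scrap tray first. Then take the fresh straight coupon from the wooden rack and load it for the next test: standing on its long edge on the bed, on the former's side of the rollers, hard up against both rollers and with its end against the end stop. Leave the two waisted tensile specimens in the rack and the loose spare former on the bed where they are.

Things in the scene. Friction and masses are not known exactly. Their poses are not given: they have to be found in the camera images.
- bender: Horizontal bench bend tester, fixed, turned a little. Origin on the bench surface midway between its two rollers; x along the line of the rollers, y along the ram towards former and cylinder, z up. Flat steel bed 60 mm above the bench, x -125 to +125, y -90 to +205. From y 183 on: end plate 130 mm, cylinder and power unit 240 mm above the bench.
- roller_a (a point): Foot of the axis of one upright steel roller, at the bed's surface (bender x -60, y 0, z 60 mm): 50 mm in diameter, 47 mm high over the bed with its pin, fixed. Axes as the bender's.
- roller_b (a point): The same for the other roller (bender x +60, y 0, z 60 mm). The gap between the rollers is 70 mm.
- stop (a point): Point on the flat face of the end stop (bender x +90, y 30, z 75 mm), an upright dark angle bracket on the bed that faces -x: face from y 11 to 55, 36 mm high over the bed; 10 mm thick, its foot reaches to x +123.
- former (a point): Middle of the front of the former, the dark upright bending nose (bender x 0, y 125, z 82 mm), drawn back and fixed: 40 mm in diameter, top 42 mm over the bed. It faces -y, to the gap between the rollers.
- seat (a point): The place of the loaded coupon: the point on the bender (x 0, y 30, z 75 mm in its frame, same axes) where the coupon's centre is when it stands on the bed, long face against both rollers and end against the stop.
- bent: Used steel coupon bent to a V, 10 mm thick, 30 mm high, 0.34-0.53 kg, standing loose on edge on the bed. Origin at the bend, mid-thickness, mid-height. The bend points to its -y, to the gap between the rollers; mid-line radius 25 mm; two arms 72 mm long rise at 40 degrees to tips near x +-72, y 52. Gripped along y at the bend it measures 13 mm, its middle 1.5 mm to +y of the origin.
- coupon: The fresh coupon: plain straight parallel steel strip, 180 mm long (x), 10 mm thick (y), 30 mm high (z), 0.34-0.53 kg, darker weld seam across its middle. Origin at its centre. It starts on edge in one of the rack's three slots, centre 23 mm above the bench, along the rack's x. Released on the bed it slides when pushed.
- rack: Plywood specimen rack, fixed on the bench: base plate 210 (x) x 145 (y) x 8 mm, and at x -66 and +66 two combs 25 mm long and 22 mm high over the bench, with three slots along x at y -45, 0 and +45, 13 mm wide; between the combs the specimens stand free. Origin under its centre on the bench. It may change places with the tray.
- tray: Grey open plastic scrap tray, fixed on the bench: 240 (x) x 190 (y) x 45 mm high outside, walls and floor 4 mm thick. Origin under its centre on the bench. Two broken halves of flat bars, 8 mm thick, lie in it along its -y wall (y below -45 mm); they may be touched.
- tensile_a: Bystander: waisted (dogbone) tensile specimen, 200 x 8 x 30 mm, middle only 14 mm high, standing on edge in the rack, 45 or 90 mm from the coupon. Origin at its centre, x along its length.
- tensile_b: Bystander: a second specimen, the same as tensile_a.
- spare_former: Bystander: loose steel cylinder 30 mm in diameter, 40 mm high, standing on the bed's corner on the far side of the rollers from the former. Origin under its centre.
Things that resemble listed ones, but are neither listed nor needed, are in the scene too. Leave any pink or turquoise look-alike of the coupon alone.

How it is judged (in metres and radians):
On the way, in this order (a step that is already met when the one before it is completed fails the run):
1. the bent coupon lies released and at rest in the scrap tray (x of bent in the frame of tray between -0.1 and 0.1 m and y of bent in the frame of tray between -0.08 and 0.08 m and z of bent in the frame of tray below 0.045 m and linear speed of bent below 0.02 m/s and contact force between bent and the fingers below 0.1 N), for 0.2 s.
2. the fresh coupon stands loaded against both rollers and the end stop (x of coupon in the frame of seat between -0.003 and 0.003 m and y of coupon in the frame of seat between -0.0025 and 0.0025 m and z of coupon in the frame of seat between -0.003 and 0.003 m and angle between the x axis of coupon and the x axis of seat, either way round below 0.02 rad and angle between the z axis of coupon and the z axis of seat, either way round below 0.04 rad and linear speed of coupon below 0.01 m/s), for 0.2 s.
At the end, for the whole second after the job is handed in: Bent coupon at rest inside the tray (origin within 100 mm in x, 80 mm in y of its centre, under 45 mm high). Fresh coupon free and at rest on edge on the bed: centre within 3 mm in x, 2.5 mm in y, 3 mm in height of the seat, parallel to the rollers to 0.02 rad, upright to 0.04 rad (all of step 1 and all of step 2 and contact force between coupon and the fingers below 0.1 N); the robot touches nothing.
It fails at once if a tensile specimen in the rack is shifted by more than 15 mm or pulled out (distance of any of tensile_a, tensile_b from where it was at the start of the episode above 0.015 m).
It fails at once if the spare former on the bed is shifted by more than 20 mm (distance of spare_former from where it was at the start of the episode above 0.02 m).
It also fails if it takes over 64 s, if anything falls off the work surface, if the arm or the gripper's body presses on something with over 40 N, if the wrist force passes 120 N, or if a joint passes its speed limit or range.

## Robot

A 6-joint arm with a two-finger parallel gripper is mounted at the origin on the work surface. World frame = base frame: x ahead of the robot, y to its left, z up, the work surface at z = 0. Lengths are in mm, angles in rad, forces in N, time in s.
With the tool pointing down it reaches from about 300 to 950 mm from the base axis. Payload 3.1 kg.
Tool frame: the origin (TCP) lies on the centre line of the jaws, within the pads' length; the fingertips stand 11 mm ahead of it and the grasp point (between the pads) lies 8 mm behind it (tcp_to_tips is the distance from the TCP to the fingertips, in mm); z points along the fingers, y is the line along which they close (so a half turn about z gives the same grasp; the last joint's range is limited). The gripper opens to 85 mm and grips with 20 to 120 N. Pads are 22 mm wide; open, the fingers measure 114 mm over their backs; the gripper's body (76 mm by 85 mm) begins 54 mm behind the grasp point. The pads swing forward as they close: fully open they stand 13 mm farther back than shut.
Start: joints at [-0.07, 0.308, 1.634, -0, 1.2, -0.07], TCP at [625.006, -0.028, 242.272] pointing down, gripper open.
Joint ranges: [-3.06, 3.06], [-0.79, 1.96], [0.05, 2.63], [-1.19, 4.34], [0.05, 2.64], [-2.94, 2.94]. Speed limits (rad/s): [2.79, 2.79, 3.14, 3.14, 3.14, 3.14].

## Interface

Orientations are given as a rotation vector (axis times angle).
In Python, from plant import * gives the robot as it stands. The module is installed in compiled form; this text tells all that it offers.
- The arm moves only by the shell command python3 -m crank 'ROWS' [OPENING]. ROWS is JSON, a list of rows, each a list of 2 entries, a list of its own where there are three numbers: the shift along the tool's x, y, z in units of 40 mm (1.0 is 40 mm), then the turn, a rotation vector about the tool's x, y, z in degrees. In form: [[[dx, dy, dz], [ax, ay, az]], ...]. A call has 1 to 10 rows; each row shifts and turns the commanded pose from where the row before left it, along the tool's axes as they then stand; what a row does not reach is not made up. A row lasts 1/10 s, in which the tool goes at most 50 mm and 8.59 degrees, less where a joint would pass 70% of its speed; a pose out of reach is approached as far as the arm can. A call is refused whole if a number of a shift passes 1 or a number of a turn 8.59, either way. A call with a gripper value outside its range is refused whole. OPENING is the opening, from 0 (shut) to 1 (fully open), set as the call begins (- or left out, the last holds). The fingers move at their own pace and stop on an object; the grip force is fixed at half the most. Time passes only in rows, so rows that do not move let the fingers close. It gives the time, the measured TCP pose, the force, the opening and the grip force at its end, in the units of the state.
- read_state(): the state, without advancing time (a new reading comes with each control period).
- get_image(name): name is "scene" or "side" or "wrist"; returns the picture (480x640x3 uint8, red, green, blue); there is no depth.
- get_calibration(name): a dict with "fx", "fy", "cx", "cy" (pixels), "pose" (4x4, takes a point from camera to world coordinates). Camera axes: x right, y down, z forward; pixel columns grow to the right and rows downward; lengths in mm; the calibration is good to about 2 mm. A picture is of the moment at which its call begins: read the wrist's pose just before it. get_calibration takes no time and is no camera call; for the wrist camera it gives the pose at the moment of the call.
- finish_job(): hands the job in; it is judged then, once.
The state is a dict: "time_s": time; "q": joint angles; "qd": joint speeds; "effort": joint torques, N m; "position": TCP position; "orientation": TCP orientation; "contact_force": force on the tool from outside, world axes, zero at the start; "wrist_torque": the same for the moment, N m; "grip_width": finger opening in mm; "grasp_force": force on a finger pad.
Only numpy, scipy, OpenCV 4.12 (cv2) and the standard library are available. Lean on these libraries where they do the work, as an engineer would, in place of code of your own. Each camera call takes 0.05 s, during which the arm holds its last target. There are 200 camera calls.

## Working session

There is one attempt and no reset: what is moved stays moved. The work goes in short steps, Python scripts to look and compute and a shell command to move; the robot and the scene stay as the last step left them, time stands still between calls to the robot, and variables do not carry over. Pictures are saved under pics/ and viewed, at most 12 in all, crops included, and the job is handed in when it is done.

```bash
mkdir -p pics; cat > h.py <<'E'
from plant import *
import numpy as np, cv2
from scipy.spatial.transform import Rotation as R
def ray(c,u,v):
    P=np.array(c["pose"]); d=P[:3,:3]@np.array([(u-c["cx"])/c["fx"],(v-c["cy"])/c["fy"],1]); return P[:3,3],d
def onz(c,u,v,z):
    o,d=ray(c,u,v); return o+d*(z-o[2])/d[2]
def proj(c,p):
    P=np.array(c["pose"]); q=P[:3,:3].T@(np.array(p,float)-P[:3,3]); return q[0]/q[2]*c["fx"]+c["cx"],q[1]/q[2]*c["fy"]+c["cy"]
def snap(n,f):
    c=get_calibration(n); im=get_image(n); cv2.imwrite(f"pics/{f}.png",im[:,:,::-1]); return c,im
E
python3 - <<'E'
from h import *
for n in("scene","side","wrist"):
    c,im=snap(n,n+"0"); print(n,c["fx"],np.round(c["pose"],2).tolist())
s=read_state(); print(s["position"],s["orientation"],s["grip_width"],s["time_s"])
E
```

```text
scene 601.9597198417085 [[-0.65, 0.65, -0.39, 1039.84], [0.76, 0.57, -0.32, 385.14], [0.01, -0.51, -0.86, 1241.37], [0.0, 0.0, 0.0, 1.0]]
side 493.43776101454114 [[-0.86, -0.34, 0.37, 150.49], [-0.5, 0.55, -0.67, 576.06], [0.02, -0.77, -0.64, 679.66], [0.0, 0.0, 0.0, 1.0]]
wrist 384.4558084133137 [[1.0, 0.0, -0.0, 624.44], [-0.0, -0.96, -0.28, 71.7], [-0.0, 0.28, -0.96, 372.85], [0.0, 0.0, 0.0, 1.0]]
[6.24380039e+02 1.56304994e-02 2.41295490e+02] [-2.22044305e+00 -2.22048712e+00  1.85920146e-03] 85.40308032315687 0.15
```

View pics/scene0.png

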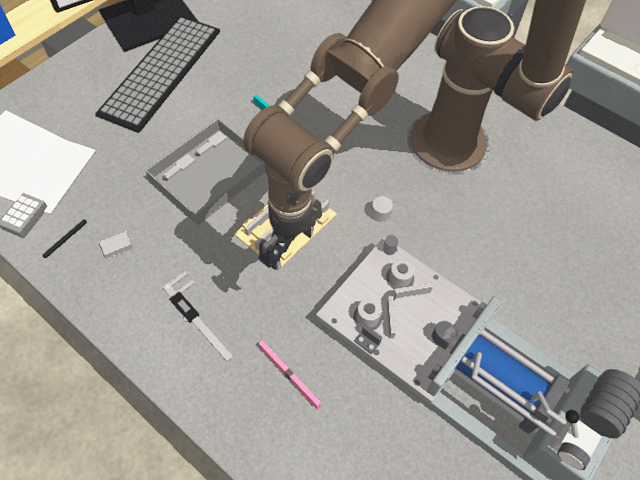

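View pics/side0.png

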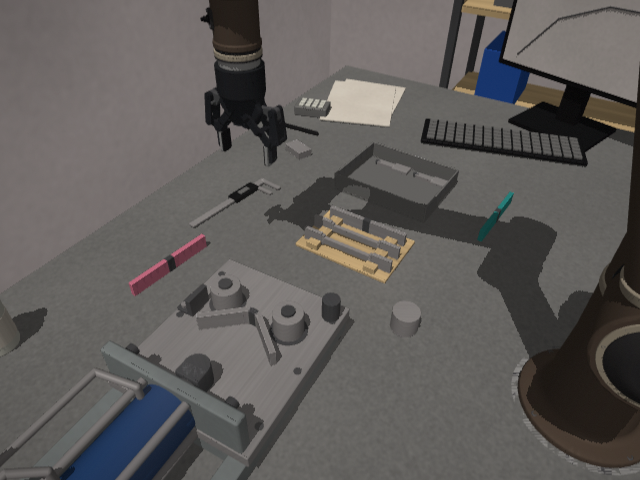

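The scene view shows the rollers at about (401,270) and (369,310), the stop at (368,342) and the bent V between them at (390,290). The rack is under the gripper at about (285,235) and the tray at (210,170). In the side view, the rearmost rack specimen has a dark seam at about (366,225). I'll zoom in next.

```bash
python3 - <<'E'
from h import *
a=cv2.imread("pics/side0.png"); b=cv2.imread("pics/scene0.png")
A=cv2.resize(a[195:285,290:420],(520,360),interpolation=cv2.INTER_CUBIC) #x4
B=cv2.resize(b[235:360,310:460],(450,375),interpolation=cv2.INTER_CUBIC) #x3
C=cv2.resize(a[255:380,170:355],(555,375),interpolation=cv2.INTER_CUBIC)
D=np.zeros((600,800,3),np.uint8)
D[:300,:390]=cv2.resize(a[195:295,290:420],None,fx=3,fy=3,interpolation=2)
D[:300,390:]=cv2.resize(b[110:260,140:345],(410,300),interpolation=2)#x2
D[300:,:360]=cv2.resize(b[240:360,340:460],None,fx=3,fy=2.5,interpolation=2)
D[300:,360:]=cv2.resize(a[255:405,165:385],None,fx=2,fy=2,interpolation=2)
cv2.imwrite("pics/c1.png",D)
E
```

```text
(no output)
```

View pics/c1.png

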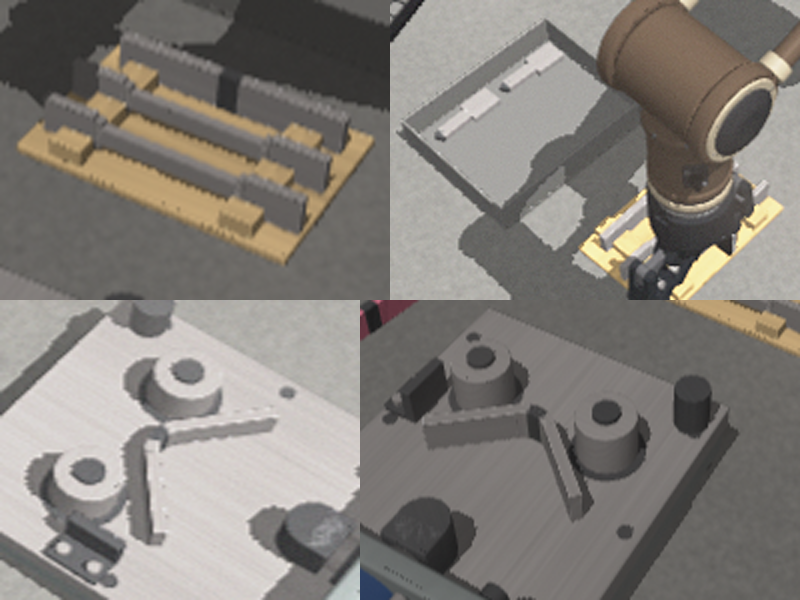

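View pics/wrist0.png

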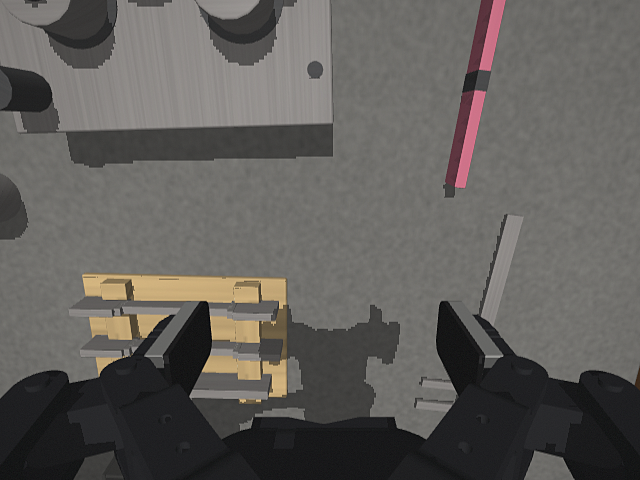

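The crop confirms the coupon with the seam is the rearmost in the rack (lowest world y). The V stands with its bend in the roller gap, and the wrist view shows the bed towards +y.

```bash
python3 - <<'E'
from h import *
cs,cd=get_calibration("scene"),get_calibration("side")
def tri(a,b):
    o1,d1=ray(cs,*a);o2,d2=ray(cd,*b)
    A=np.stack([d1,-d2],1);t=np.linalg.lstsq(A,o2-o1,rcond=None)[0]
    p,q=o1+d1*t[0],o2+d2*t[1]; return (p+q)/2,np.linalg.norm(p-q)
ra=tri((402.3,268.8),(288,311)); rb=tri((369.3,308),(225.5,283.5)); print("rollers",ra,rb)
z=107
for a,b in(((402.3,268.8),(369.3,308)),):
    A=onz(cs,*a,z);B=onz(cs,*b,z);print("scene",A,B)
A=onz(cd,288,311,z);B=onz(cd,225.5,283.5,z);print("side",A,B)
d=B-A;print(np.linalg.norm(d),np.degrees(np.arctan2(d[1],d[0])))
# coupon ends top, side crop x3 off (290,195)
e1=(290+122/3,195+35/3);e2=(290+348/3,195+117/3);s=(290+230/3,195+76/3)
for p in(e1,e2,s):print("cp",onz(cd,*p,38))
# tray corners scene crop x2 off (140,110) crop origin 390
for u,v in((402,127),(547,20),(507,215)):print("tray",onz(cs,140+(u-390)/2,110+v/2,45))
# tray side: corners full
for u,v in((377,147),(458,174),(430,215),(336,182)):print("tray side",onz(cd,u,v,45))
# bend / tips side
for u,v in((537,410),(425,425),(575,498)):print("bent",onz(cd,165+(u-360)/2,255+(v-300)/2,90))
for u,v in((270,413),(153,533),(160,430)):print("bent sc",onz(cs,340+u/3,240+(v-300)/2.5,90))
# wrist: rack corners
E
```

```text
rollers (array([445.22226379, 154.69044539, 101.38388881]), np.float64(3.30705795745318)) (array([564.50624279, 157.73399338, 102.05337677]), np.float64(2.3658437940311345))
scene [449.17739556 157.30266617 107.        ] [567.20311443 159.80559005 107.        ]
side [441.98816302 156.97813236 107.        ] [560.77586232 160.02922918 107.        ]
118.82687698986102 1.4713353604564676
cp [ 563.58943711 -195.66716654   38.        ]
cp [ 384.91844889 -194.88269411   38.        ]
cp [ 474.42173618 -193.39324681   38.        ]
tray [ 617.0206417  -487.44931757   45.        ]
tray [ 377.47812584 -476.37458674   45.        ]
tray [ 621.81169587 -297.94879933   45.        ]
tray side [ 585.21673959 -476.97543227   45.        ]
tray side [ 364.21441871 -463.6814084    45.        ]
tray side [ 363.42117761 -273.27656041   45.        ]
tray side [ 596.09467746 -277.92343199   45.        ]
bent [498.31530517 170.99383132  90.        ]
bent [563.12134108 228.33524814  90.        ]
bent [424.51200515 225.25038939  90.        ]
bent sc [433.45009346 221.80038878  90.        ]
bent sc [575.2887236  224.01837038  90.        ]
bent sc [497.63114792 172.3016657   90.        ]
```

Both views agree: bender origin ≈ (505,158), yaw ≈ 1.4°, tray centre ≈ (494,-385), coupon ≈ (474,-194). I'll fly over the bender for an overhead look.

```bash
python3 -m crank '[[[0.75,-0.6,-0.25],[0,0,0]],[[0.75,-0.6,-0.25],[0,0,0]],[[0.75,-0.6,-0.25],[0,0,0]],[[0.75,-0.6,-0.25],[0,0,0]],[[0.75,-0.6,-0.25],[0,0,0]],[[0,0,0],[0,0,0]],[[0,0,0],[0,0,0]],[[0,0,0],[0,0,0]]]'
python3 - <<'E'
from h import *
c,im=snap("wrist","w1"); print(np.round(c["pose"],3).tolist(), read_state()["position"])
E
```

```text
time_s: 0.95
position: [505.3, 149.3, 291.8]
orientation: [2.222, 2.221, -0.001]
contact_force: [0.5, -0.1, -0.4]
grip_width: 85.5
grasp_force: 0.0
[[1.0, -0.0, -0.002, 505.209], [-0.001, -0.958, -0.285, 221.147], [-0.002, 0.285, -0.958, 423.468], [0.0, 0.0, 0.0, 1.0]] [505.33173007 149.13786929 291.65577338]
```

View pics/w1.png

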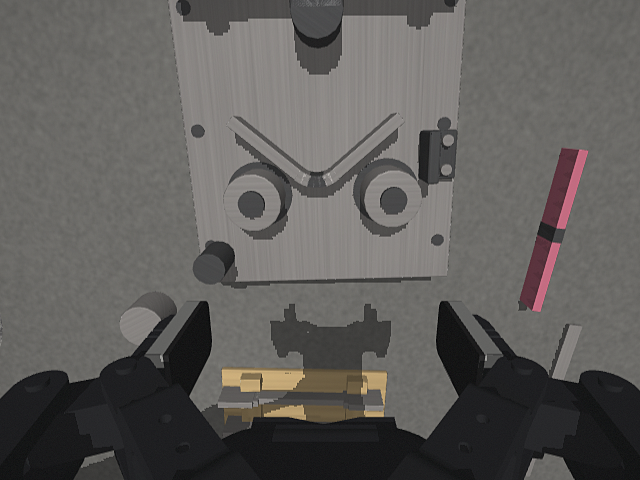

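The overhead view shows roller pins at (251,205) and (394,201), the bend at (318,180), arm tips at (235,119) and (400,117), the stop at (430,157) and the former at (318,20).

```bash
python3 - <<'E'
from h import *
c=get_calibration("wrist"); im=cv2.imread("pics/w1.png"); g=cv2.cvtColor(im,6)
def blob(u,v,r,t):
    m=(g[v-r:v+r,u-r:u+r]<t).astype(np.uint8); n,l,s,ce=cv2.connectedComponentsWithStats(m)
    k=l[r,r]; return ce[k]+[u-r,v-r],s[k]
print(g[205,251],g[205,238],g[180,318],g[180,300],g[150,430])
pts=[]
for u,v in((251,205),(394,201)):
    p,s=blob(u,v,22,95); P=onz(c,*p,107); print(p,s,P); pts.append(P)
d=pts[1]-pts[0]; yaw=np.arctan2(d[1],d[0]); m=(pts[0]+pts[1])/2
print("len",np.linalg.norm(d),"yaw",np.degrees(yaw),"mid",m)
X=np.array([np.cos(yaw),np.sin(yaw)]);Y=np.array([-X[1],X[0]])
bf=lambda P:(np.round([(P[:2]-m[:2])@X,(P[:2]-m[:2])@Y],1))
p,s=blob(318,180,22,95);print("bend",p,s,onz(c,*p,90),bf(onz(c,*p,90)))
for n,u,v,z in(("tipL",235,118,90),("tipR",400,116,90),("stoptopfront",420,131,96),("stoptopnear",421,181,96),("bed cornerNL",193,282,60),("bedNR",447,276,60),("former top",318,3,102)):
    P=onz(c,u,v,z);print(n,P,bf(P))
cv2.imwrite("pics/c2.png",cv2.resize(im[105:235,215:465],None,fx=3.2,fy=3.2,interpolation=2))
E
```

```text
73 63 80 135 69
[251.1426146  204.22071307] [  9   8  27  29 589] [444.04316915 154.71371115 107.        ]
[392.94237288 200.27118644] [  8   8  27  28 590] [562.66572974 157.9581147  107.        ]
len 118.66692056236467 yaw 1.5666859498652157 mid [503.35444945 156.33591293 107.        ]
bend [317.34880637 183.4668435 ] [  0   2  44  37 754] [499.32208166 169.46684611  90.        ] [-3.7 13.2]
tipL [431.36595053 223.95278214  90.        ] [-70.1  69.6]
tipR [568.03066605 225.34410001  90.        ] [66.5 67.2]
stoptopfront [583.96828943 213.48472654  96.        ] [82.1 54.9]
stoptopnear [587.70325086 172.40439595  96.        ] [84.8 13.8]
bed cornerNL [370.9573824   63.92216208  60.        ] [-134.9  -88.8]
bedNR [630.03190951  70.38989161  60.        ] [124.3 -89.4]
former top [500.81543214 304.95183303 102.        ] [  1.5 148.6]
```

View pics/c2.png

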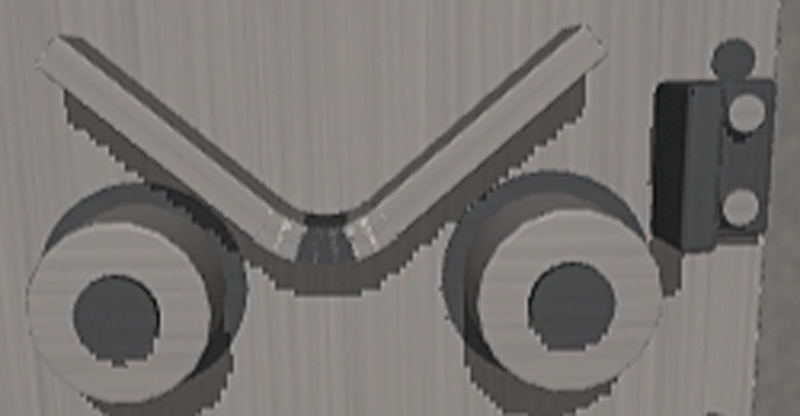

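The view agrees with the scene and side estimates: bend middle ≈ (499,171), so the grip centre is ≈ (499,172.5), bender yaw ≈ 1.5°. I'll turn the jaws to close along bender y and come down above it.

```bash
python3 -m crank '[[[0.58,-0.16,0],[0,0,0]],[[0,0,0],[0,0,8]],[[0,0,0],[0,0,8]],[[0,0,0],[0,0,8]],[[0,0,0],[0,0,8]],[[0,0,0],[0,0,8]],[[0,0,0],[0,0,8]],[[0,0,0],[0,0,8]],[[0,0,0],[0,0,8]],[[0,0,0],[0,0,8]]]' 0.6
python3 -m crank '[[[0,0,0.7],[0,0,8]],[[0,0,0.75],[0,0,8.5]],[[0,0,0.75],[0,0,0]],[[0,0,0.75],[0,0,0]],[[0,0,0.75],[0,0,0]],[[0,0,0],[0,0,0]],[[0,0,0],[0,0,0]],[[0,0,0],[0,0,0]]]'
python3 - <<'E'
from h import *
c,im=snap("wrist","w2"); s=read_state(); print(s["position"],s["q"])
r=R.from_rotvec(s["orientation"]).as_matrix(); print(np.round(r,3))
for p in((498.9,171,90),(443.4,154.7,107),(563.3,158,107)): print(proj(c,p))
E
```

```text
time_s: 2.0
position: [499.2, 172.0, 291.4]
orientation: [3.104, 0.479, -0.002]
contact_force: [0.1, 0.1, 0.0]
grip_width: 51.2
grasp_force: 0.0
time_s: 2.8
position: [500.4, 173.1, 145.9]
orientation: [-3.141, -0.04, -0.005]
contact_force: [-0.0, 0.5, 0.1]
grip_width: 51.3
grasp_force: 0.0
[500.46938932 173.31226591 146.22314736] [2.51142332e-01 2.40479843e-01 1.93618477e+00 1.33781610e-05
 9.61189346e-01 1.79636048e+00]
[[ 1.     0.026  0.004]
 [ 0.026 -1.     0.001]
 [ 0.004 -0.001 -1.   ]]
(np.float64(326.32005852233914), np.float64(269.0839417359737))
(np.float64(354.97316597218054), np.float64(381.3350828630055))
(np.float64(360.6721132452965), np.float64(144.9622204814329))
```

View pics/w2.png

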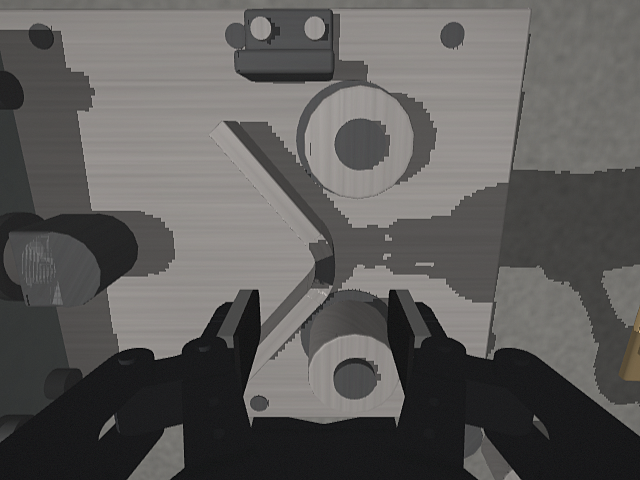

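Predicted pin pixels match the image within 2 px. The bend's top face sits at about (320,262), slightly off my estimate, so I'll convert it.

```bash
python3 - <<'E'
from h import *
c=get_calibration("wrist")
for p in((319,262),(324,262),(312,262)):print(onz(c,*p,90))
im=cv2.imread("pics/w2.png");g=cv2.cvtColor(im,6);print(g[262,300:345])
print(g[262-60,260:330])
for u,v,z in((360.5,144,107),(354.5,379,107)):print(onz(c,u,v,z))
E
```

```text
[502.77799649 175.10848578  90.        ]
[502.84326332 172.50779476  90.        ]
[502.68662409 178.74940651  90.        ]
[145 145 144 145 146 144 146 145 144 143 144 145 146 151 153  33  40  43
  46  45  45  46  48  46  48  45  45  46  45  46  45  47  45  46  36  90
  84  84  83  83  83  84  83  83  84]
[144 143 144 144 145 145 144 143 154 162 152 151 151 152 150 150 149 149
 147 145 145 146 148 149 150 151 149 152 152 151 152 156 135 103  66  62
  65  68  68  67  68  66  67  65  66  65  74  86  85  84  83  83  82  83
  83  84  83  83  82  83  84  84  84  84  83  83  83  84  84  84]
[563.84925719 158.26916305 107.        ]
[444.74701782 155.16134661 107.        ]
```

```bash
python3 -m crank '[[[0.05,0,0.44],[0,0,0]],[[0,0,0.44],[0,0,0]],[[0,0,0.44],[0,0,0]],[[0,0,0.42],[0,0,0]],[[0,0,0],[0,0,0]],[[0,0,0],[0,0,0]]]'
python3 -m crank '[[[0,0,0],[0,0,0]],[[0,0,0],[0,0,0]],[[0,0,0],[0,0,0]],[[0,0,0],[0,0,0]],[[0,0,0],[0,0,0]],[[0,0,0],[0,0,0]],[[0,0,0],[0,0,0]]]' 0
```

```text
time_s: 3.45
position: [501.6, 173.5, 75.9]
orientation: [-3.141, -0.041, -0.003]
contact_force: [-0.2, 0.1, 0.2]
grip_width: 51.5
grasp_force: 0.0
time_s: 4.15
position: [501.6, 173.5, 76.1]
orientation: [-3.141, -0.041, -0.003]
contact_force: [-0.3, 0.1, 6.5]
grip_width: 11.3
grasp_force: 61.3
```

Gripped (61 N). Lift straight up, then over to the tray.

```bash
python3 -m crank '[[[0,0,-0.3],[0,0,0]],[[0,0,-0.6],[0,0,0]],[[0,0,-0.7],[0,0,0]],[[0,0,-0.7],[0,0,0]],[[0,0,-0.7],[0,0,0]],[[0,0.4,0],[0,0,0]],[[0,0.7,0],[0,0,0]],[[0,0.9,0],[0,0,0]],[[0,0.9,0],[0,0,0]],[[0,0.9,0],[0,0,0]]]'
python3 -m crank '[[[0,0.9,0],[0,0,0]],[[-0.1,0.9,0],[0,0,0]],[[-0.1,0.9,0],[0,0,0]],[[-0.1,0.9,0],[0,0,0]],[[-0.1,0.9,0],[0,0,0]],[[-0.1,0.9,0],[0,0,0]],[[-0.1,0.9,0],[0,0,0]],[[0,0.9,0],[0,0,0]],[[0,0.9,0],[0,0,0]],[[0,0.9,0],[0,0,0]]]'
python3 -m crank '[[[0,0.6,0],[0,0,0]],[[0,0.4,0],[0,0,0]],[[0,0,0],[0,0,0]],[[0,0,0],[0,0,0]],[[0,0,0],[0,0,0]]]'
python3 - <<'E'
from h import *
c,im=snap("wrist","w3");snap("scene","s3")
E
```

```text
time_s: 5.15
position: [502.4, 19.2, 192.6]
orientation: [3.141, 0.042, -0.006]
contact_force: [0.3, 0.3, -4.3]
grip_width: 11.2
grasp_force: 61.5
time_s: 6.15
position: [487.6, -340.4, 192.3]
orientation: [-3.139, -0.04, 0.006]
contact_force: [0.2, -0.2, -4.7]
grip_width: 11.3
grasp_force: 61.5
time_s: 6.65
position: [490.6, -377.6, 193.9]
orientation: [-3.139, -0.042, 0.002]
contact_force: [-0.5, 1.0, -4.8]
grip_width: 11.0
grasp_force: 61.6
```

View pics/w3.png

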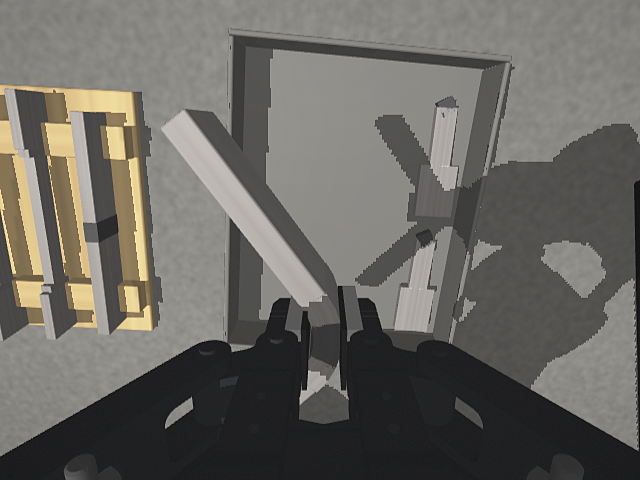

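The V is held. The tray rim's +x corners are at (230,31) and (510,58), and the coupon's seam is at about (100,230) in the rack. I'll check clearances.

```bash
python3 - <<'E'
from h import *
c=get_calibration("wrist")
for p in((230,31),(510,58),(455,330),(226,330)):print("rim",onz(c,*p,45))
for p in((72,112),(90,112),(84,228),(104,331),(93,331)):print("cp38",onz(c,*p,38))
print("tip",onz(c,175,120,208))
g=cv2.cvtColor(cv2.imread("pics/w3.png"),6)
for v in(140,180,228,260): print(v,g[v,60:125])
E
```

```text
rim [ 618.61489612 -313.32710742   45.        ]
rim [ 607.41789426 -500.28854059   45.        ]
rim [ 401.84509303 -489.0364403    45.        ]
rim [ 396.74837918 -300.70943108   45.        ]
cp38 [ 564.83467466 -196.94195305   38.        ]
cp38 [ 565.18439742 -209.77125772   38.        ]
cp38 [ 478.91386535 -192.5921024    38.        ]
cp38 [ 388.87071815 -195.90219987   38.        ]
cp38 [ 388.61971643 -186.62715172   38.        ]
tip [ 562.38651922 -332.69539599  208.        ]
140 [210 210 210 210 210 210 209 210 209 211 210 211 215 172 178 181 184 184
 184 185 186 181 178 186 192 189  94  63  70  72  72  71  71  74  74  75
  74  74  74  73  67  92 126 119 117 120 115 105 225 214 211 213 211 213
 215 215 217 218 217 214 210 204 205 187 111]
180 [107 108 111 112 114 116 116 117 115 103 218 202 197 192 192 192 193 196
 175 176 179 182 182 182 185 187 184 182 186 193 174  81  66  71  74  73
  73  74  77  74  76  77  75  74  74  72  77  73  75  75  73  69  95 134
 128 127 128 129 129 129 130 129 127 127 125]
228 [ 97 107 109 108 106 105 108 107 107 111 114 115 117 116 119 117 111  94
 210 194 191 194 202 144  84  93  95  95  95  94  95  95  95  96  94  95
 102  51  39  41  42  43  44  45  44  44  43  45  44  43  43  43  44  44
  43  43  42  32 105 134 129 128 129 130 130]
260 [ 70  59 140 216 211 149 103 109 109 107 106 108 110 111 112 115 116 117
 114 103 223 205 198 194 191 194 193 195 176 167 168 170 171 171 172 174
 176 178 176 191 125  60  68  73  72  71  72  73  74  76  72  74  73  71
  74  72  72  74  72  72  64 133 127 127 129]
```

```bash
python3 -m crank '[[[0,0.25,0.6],[0,0,0]],[[0,0,0.7],[0,0,0]],[[0,0,0.7],[0,0,0]],[[0,0,0.7],[0,0,0]],[[0,0,0.7],[0,0,0]],[[0,0,0.6],[0,0,0]],[[0,0,0.3],[0,0,0]],[[0,0,0],[0,0,0]],[[0,0,0],[0,0,0]],[[0,0,0],[0,0,0]]]'
```

```text
time_s: 7.75
position: [492.3, -389.7, 24.0]
orientation: [3.14, 0.042, 0.003]
contact_force: [1.1, 0.3, -3.2]
grip_width: 10.9
grasp_force: 61.9
```

```bash
python3 -m crank '[[[0,0,0.07],[0,0,0]],[[0,0,0],[0,0,0]]]'
python3 -m crank '[[[0,0,0],[0,0,0]],[[0,0,0],[0,0,0]],[[0,0,0],[0,0,0]],[[0,0,0],[0,0,0]],[[0,0,0],[0,0,0]]]' 0.45
python3 -m crank '[[[0,0,-0.3],[0,0,0]],[[0,0,-0.6],[0,0,0]],[[0,0,-0.9],[0,0,0]],[[0,0,-0.9],[0,0,0]],[[0,0,-0.9],[0,0,0]],[[0,0,-0.9],[0,0,0]],[[0,0,0],[0,0,0]],[[0,0,0],[0,0,0]]]'
python3 - <<'E'
from h import *
c,im=snap("wrist","w4")
E
python3 -m crank '[[[-0.1,-0.8,0],[0,0,0]],[[-0.1,-0.8,0],[0,0,0]],[[-0.08,-0.8,0],[0,0,0]],[[0,-0.8,0],[0,0,0]],[[0,-0.8,0],[0,0,0]],[[0,-0.6,0],[0,0,0]],[[0,-0.3,0],[0,0,0]],[[0,0,0],[0,0,0]],[[0,0,0],[0,0,0]],[[0,0,0],[0,0,0]]]'
python3 - <<'E'
from h import *
c,im=snap("wrist","w5"); s=read_state(); print(s["position"],R.from_rotvec(s["orientation"]).as_matrix().round(3).tolist())
a=cv2.imread("pics/w4.png"); cv2.imwrite("pics/c3.png",np.hstack([cv2.resize(a,(400,300)),cv2.resize(im[:,:,::-1],(400,300))]))
g=cv2.cvtColor(im,7)
for v in range(60,380,20): print(v,np.where(np.abs(np.diff(g[v,200:440].astype(int)))>25)[0]+200)
E
```

```text
time_s: 7.95
position: [491.6, -389.4, 20.3]
orientation: [3.141, 0.041, 0.001]
contact_force: [-0.4, 0.8, -4.3]
grip_width: 11.0
grasp_force: 62.1
time_s: 8.45
position: [491.5, -389.4, 20.2]
orientation: [3.141, 0.041, 0.001]
contact_force: [-0.3, -0.2, 0.1]
grip_width: 38.3
grasp_force: 0.0
time_s: 9.25
position: [492.0, -389.8, 202.2]
orientation: [3.139, 0.041, 0.004]
contact_force: [-0.6, 0.2, -1.1]
grip_width: 38.7
grasp_force: 0.0
time_s: 10.3
position: [475.1, -194.6, 199.7]
orientation: [3.141, 0.04, -0.0]
contact_force: [-0.5, -0.3, 0.8]
grip_width: 39.0
grasp_force: 0.0
[ 475.12207771 -194.66197222  199.78791983] [[1.0, 0.025, 0.0], [0.025, -1.0, -0.0], [0.0, 0.0, -1.0]]
60 []
80 [200 210 211 218 219 220 221 263 264 274 279 299 365 366 370]
100 [201 211 212 222 241 263 274 279 299 324 338 357 363 364 365 369]
120 [212 222 229 262 264 273 274 285 321 324 336 337 345 361 373]
140 [214 222 239 262 264 274 275 278 285 320 323 335 344 359 360 362 369]
160 [206 216 217 221 237 275 277 290 321 334 351 359 360 363]
180 [217 221 222 238 264 274 275 276 290 320 333 334 350 357 358 359 362]
200 [217 218 222 236 264 274 275 276 290 319 320 332 333 349 356 357 361 401]
220 [208 218 222 223 237 264 274 276 290 318 332 346 354 355 356 357 360 434]
240 [209 218 219 223 238 264 273 274 275 288 317 329 345 353 354 356]
260 [202 209 219 239 264 273 275 288 316 328 344 351 352 355 436 437 438]
280 [208 209 211 214 218 225 230 261 262 263 271 276 283 313 316 327 329 336
 349 351 359 432]
300 [208 217 218 242 243 251 265 275 276 293 314 326 327 342 348 349 353 371
 381 395 404 428 431]
320 [209 210 218 222 227 228 243 259 276 325 370 387 388 403 418 419]
340 [209 210 249 255 275 371 391 397 437]
360 [270 375 376]
```

View pics/c3.png

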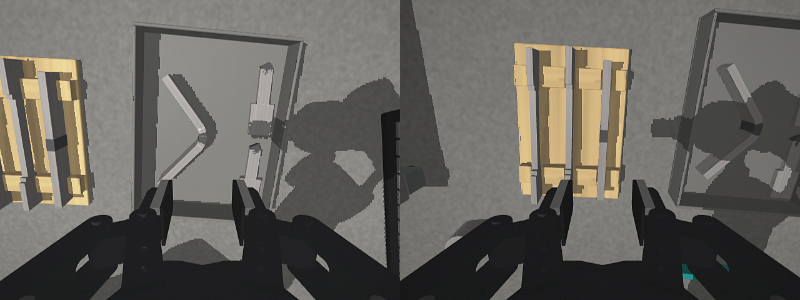

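The left half shows the V lying in the tray, clear of the walls. The right half shows the coupon in the right-hand slot with its seam at about (326,216). Next I'll locate its ends, edges and seam.

```bash
python3 - <<'E'
from h import *
c=get_calibration("wrist"); im=cv2.imread("pics/w5.png"); g=cv2.cvtColor(im,6)
for v in(120,160,200,240,280):print(v,g[v,308:350])
col=lambda v:int(round(331.5-(v-100)*12/200.))
t=[int(g[v,col(v)]) for v in range(60,340)]; print(list(zip(range(60,340),t))[10:30]); print([(v,x) for v,x in zip(range(60,340),t) if 195<v<235]); print([(v,x) for v,x in zip(range(60,340),t) if v>300])
for p in((331,100),(324,220),(320.5,280),(324.5,216)):print(p,onz(c,*p,38))
E
```

```text
120 [185 186 185 185 185 186 184 184 185 184 184 185 189 176  74  98 106 164
 155 156 157 157 157 157 155 152 151 154 159 124  85  83 106 106 104 105
 103  92 202 191 188 189]
160 [185 186 186 188 187 188 187 189 188 189 187 186 186 187 146 155 154 157
 157 158 158 158 157 155 155 157 170  95 111 113 114 114 115 114 114 113
 113 111 110 109 108 110]
200 [188 187 187 185 186 186 188 189 189 186 187 192  72 156 150 150 153 153
 154 155 154 156 155 155 158  76 113 113 114 113 114 113 112 112 110 110
 110 108 111 112 109  99]
240 [189 186 185 186 188 187 189 186 185 187 138 146 145 147 148 148 149 149
 152 154 151 153 127 107 111 113 114 115 114 113 112 111 109 110 108 109
 108  97 213 199 197 197]
280 [186 187 186 186 187 201 116  95  93 154 148 147 148 146 147 148 149 153
 150 163  96  76 106 106 104 104 105 102  92 202 190 189 189 191 193 193
 195 194 186 176 169 180]
[(70, 126), (71, 126), (72, 123), (73, 123), (74, 122), (75, 110), (76, 131), (77, 185), (78, 193), (79, 196), (80, 195), (81, 194), (82, 195), (83, 195), (84, 194), (85, 193), (86, 194), (87, 192), (88, 193), (89, 193)]
[... 444 characters left out ...]
, 148)]
[(301, 146), (302, 146), (303, 147), (304, 146), (305, 145), (306, 145), (307, 144), (308, 145), (309, 144), (310, 144), (311, 145), (312, 144), (313, 145), (314, 145), (315, 145), (316, 144), (317, 147), (318, 147), (319, 143), (320, 130), (321, 123), (322, 125), (323, 124), (324, 123), (325, 123), (326, 123), (327, 124), (328, 124), (329, 123), (330, 123), (331, 126), (332, 128), (333, 129), (334, 129), (335, 128), (336, 130), (337, 130), (338, 131), (339, 131)]
(331, 100) [ 562.38527519 -198.74561085   38.        ]
(324, 220) [ 473.20714408 -195.93314762   38.        ]
(320.5, 280) [ 422.19906495 -194.32447579   38.        ]
(324.5, 216) [ 476.4471755  -196.24419999   38.        ]
```

Coupon centre ≈ (475.2,-197.0), yaw ≈ -1.5°. I'll turn the tool 2.9°, narrow the jaws and descend in two stages.

```bash
python3 -m crank '[[[0,0.06,0.6],[0,0,2.9]],[[0,0,0.8],[0,0,0]],[[0,0,0.8],[0,0,0]],[[0,0,0.6],[0,0,0]],[[0,0,0],[0,0,0]],[[0,0,0],[0,0,0]],[[0,0,0],[0,0,0]]]' 0.35
python3 - <<'E'
from h import *
c,im=snap("wrist","w6"); g=cv2.cvtColor(im,7)
for v in(150,180,210,240):
    print(v,g[v,290:352:1])
E
```

```text
time_s: 11.05
position: [476.5, -197.1, 89.5]
orientation: [3.14, -0.039, 0.004]
contact_force: [0.1, 0.4, -0.4]
grip_width: 29.9
grasp_force: 0.0
150 [180 179 178 178 179 179 179 179 179 179 179 179 179 179 179 180 181 190
 142  65  92  82 157 159 155 156 158 159 159 158 159 158 158 159 156 154
 152 154 153 157 157 151  94 113  94  85 103 107 106 104 105 106 106 105
 102  90 201 189 186 187 186 188]
180 [183 183 183 184 184 185 183 187 185 186 186 186 187 187 188 188 190 187
 187 185 188 141 153 156 154 155 156 157 157 157 158 158 158 159 156 156
 154 156 156 155 159 138  85 112 113 111 112 113 112 114 113 114 113 113
 113 112 112 111 111 110 109 109]
210 [182 184 184 183 185 185 185 186 186 185 186 185 187 187 187 187 189 187
 186 185 184 188 134 154 151 152 155 155 154 156 155 156 159 159 157 157
 155 155 156 157 160 127  85 112 112 113 112 112 113 112 114 112 113 111
 113 112 111 110 109 109 109 108]
240 [182 183 184 184 184 184 186 186 184 185 184 185 185 184 187 186 186 188
 186 184 185 190 127 151 150 150 150 151 153 152 154 154 157 164  71  78
  80  81  80  81  83  70  97 114 112 113 111 113 113 115 114 113 111 112
 111 111 110 110 109 108 107 108]
```

View pics/w6.png

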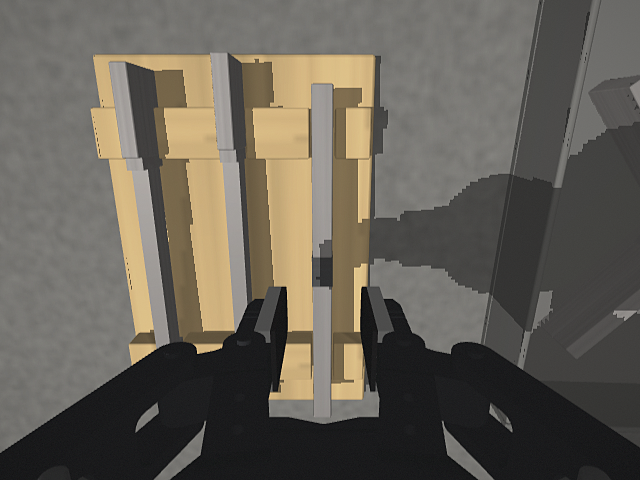

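The coupon runs parallel to the jaws and is centred between them (columns 312–332, jaw centre about 324). Descend, grip and lift.

```bash
python3 -m crank '[[[0,0,0.5],[0,0,0]],[[0,0,0.5],[0,0,0]],[[0,0,0.4],[0,0,0]],[[0,0,0.2],[0,0,0]],[[0,0,0],[0,0,0]],[[0,0,0],[0,0,0]]]'
python3 -m crank '[[[0,0,0],[0,0,0]],[[0,0,0],[0,0,0]],[[0,0,0],[0,0,0]],[[0,0,0],[0,0,0]],[[0,0,0],[0,0,0]],[[0,0,0],[0,0,0]]]' 0
python3 - <<'E'
from h import *
c=get_calibration("wrist"); im=get_image("wrist");g=cv2.cvtColor(im,7);cv2.imwrite("pics/w7.png",im[:,:,::-1])
print([(v,int(g[v,327])) for v in range(200,400,3)])
s=read_state();print(s["position"],R.from_rotvec(s["orientation"]).as_matrix().round(3).tolist())
for x in (470,475,480):print(x,proj(c,(x,-197,38)))
E
```

```text
time_s: 11.7
position: [476.0, -196.4, 24.9]
orientation: [3.14, -0.038, 0.003]
contact_force: [-0.6, 0.6, 0.4]
grip_width: 30.0
grasp_force: 0.0
time_s: 12.3
position: [476.2, -196.4, 25.2]
orientation: [3.141, -0.039, 0.003]
contact_force: [-0.4, 0.1, 6.0]
grip_width: 8.7
grasp_force: 60.2
[(200, 160), (203, 159), (206, 159), (209, 160), (212, 159), (215, 160), (218, 158), (221, 159), (224, 158), (227, 159), (230, 159), (233, 159), (236, 159), (239, 159), (242, 159), (245, 159), (248, 160), (251, 159), (254, 159), (257, 157), (260, 158), (263, 158), (266, 158), (269, 159), (272, 158), (275, 158), (278, 158), (281, 159), (284, 157), (287, 158), (290, 158), (293, 143), (296, 89), (299, 90), (302, 91), (305, 90), (308, 90), (311, 91), (314, 90), (317, 89), (320, 47), (323, 47), (326, 49), (329, 47), (332, 48), (335, 49), (338, 48), (341, 47), (344, 48), (347, 49), (350, 48), (353, 47), (356, 49), (359, 78), (362, 87), (365, 88), (368, 118), (371, 160), (374, 161), (377, 156), (380, 150), (383, 150), (386, 150), (389, 150), (392, 150), (395, 150), (398, 151)]
[ 476.19106417 -196.40090698   25.16924315] [[1.0, -0.025, 0.002], [-0.025, -1.0, -0.001], [0.002, 0.001, -1.0]]
470 (np.float64(324.10614712450825), np.float64(352.1261516998014))
475 (np.float64(323.75669218908536), np.float64(339.664722838644))
480 (np.float64(323.3998286935323), np.float64(326.9391075669727))
```

Gripped. Lift clear, turn to the bender's yaw and carry it over, stopping about 6 mm short of the stop and 5 mm off the rollers.

```bash
python3 -m crank '[[[0,0,-0.3],[0,0,0]],[[0,0,-0.5],[0,0,0]],[[0,0,-0.7],[0,0,0]],[[0,0,-0.7],[0,0,0]],[[0,0,-0.7],[0,0,0]],[[0,0,-0.6],[0,0,-3]],[[0.1,-0.3,0],[0,0,0]],[[0.1,-0.6,0],[0,0,0]],[[0.1,-0.8,0],[0,0,0]],[[0.1,-0.9,0],[0,0,0]]]'
python3 -m crank '[[[0.1,-0.9,0],[0,0,0]],[[0.1,-0.9,0],[0,0,0]],[[0.1,-0.9,0],[0,0,0]],[[0.08,-0.9,0],[0,0,0]],[[0,-0.9,0],[0,0,0]],[[0,-0.9,0],[0,0,0]],[[0,-0.8,0],[0,0,0]],[[0,-0.6,0],[0,0,0]],[[0,-0.3,0],[0,0,0]],[[0,0,0],[0,0,0]]]'
python3 -m crank '[[[0,0,0],[0,0,0]],[[0,0,0],[0,0,0]],[[0,0,0],[0,0,0]]]'
python3 - <<'E'
from h import *
c,im=snap("wrist","w8"); s=read_state();print(s["position"],R.from_rotvec(s["orientation"]).as_matrix().round(3).tolist())
O=np.array([504.2,156.8]);a=np.radians(1.55);Rm=np.array([[np.cos(a),-np.sin(a)],[np.sin(a),np.cos(a)]])
for n,p in(("pinB",(60,0,107)),("stop near top",(90,11,96)),("stop far top",(90,55,96)),):
    print(n,proj(c,[*(O+Rm@p[:2]),p[2]]))
E
```

```text
time_s: 13.35
position: [486.4, -89.9, 161.9]
orientation: [-3.14, -0.04, 0.005]
contact_force: [0.5, -1.0, -5.3]
grip_width: 8.9
grasp_force: 58.9
time_s: 14.35
position: [493.8, 194.0, 162.3]
orientation: [3.141, 0.047, -0.004]
contact_force: [-0.4, -0.5, -3.9]
grip_width: 8.6
grasp_force: 58.9
time_s: 14.65
position: [495.4, 191.6, 163.7]
orientation: [3.141, 0.041, -0.001]
contact_force: [0.6, -0.4, -5.8]
grip_width: 8.7
grasp_force: 58.9
[495.51509438 191.69294019 163.83287588] [[1.0, 0.026, -0.0], [0.026, -1.0, -0.0], [-0.0, 0.0, -1.0]]
pinB (np.float64(395.9840580903282), np.float64(130.96047846537897))
stop near top (np.float64(372.08000803555484), np.float64(65.4066080662636))
stop far top (np.float64(280.01376746233126), np.float64(65.50516045163852))
```

View pics/w8.png

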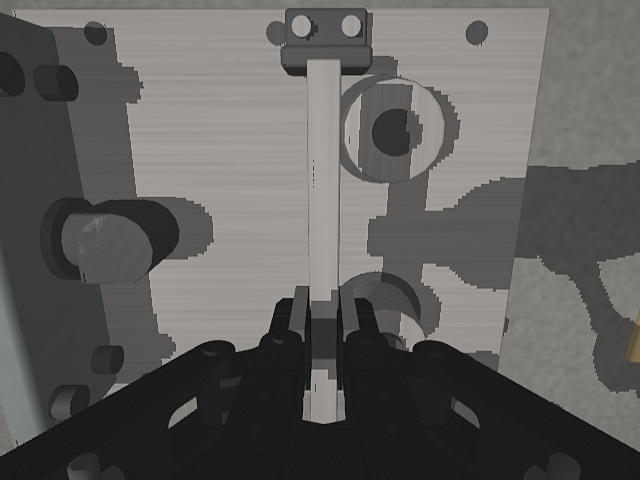

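The predictions match the image (pin ≈ (397,131), stop's top edge at row 66). The coupon's end is at about (323,59), so I'll work out the gap to the stop.

```bash
python3 - <<'E'
from h import *
c=get_calibration("wrist"); g=cv2.cvtColor(cv2.imread("pics/w8.png"),6)
print([int(x) for x in g[50:66,323]])
O=np.array([504.2,156.8]);a=np.radians(1.55);X=np.array([np.cos(a),np.sin(a)]);Y=np.array([-X[1],X[0]])
for p in((323,59,176.7),(308,100,176.7),(339,100,176.7),(308,250,176.7),(339,250,176.7)):
    P=onz(c,*p)[:2]; print(p,P,(P-O)@X,(P-O)@Y)
P=np.array(read_state()["position"][:2]);print("tcp",(P-O)@X,(P-O)@Y)
E
```

```text
[88, 87, 87, 87, 86, 86, 86, 83, 89, 118, 148, 159, 160, 159, 158, 159]
(323, 59, 176.7) [584.60858806 193.60610257] 81.37474605510248 34.61763891027817
(308, 100, 176.7) [573.52511022 197.69981374] 70.40605569145158 39.00965255986995
(339, 100, 176.7) [573.75983445 188.66030032] 70.39618149851326 29.96709755845135
(308, 250, 176.7) [527.38905835 197.03533282] 24.268911229790568 39.593362853876414
(339, 250, 176.7) [527.64563106 186.93582981] 24.25220553407768 29.490615130079263
tcp -7.737898074458035 35.11509353340138
```

The gaps are about 8.6 mm to the stop and about 4.5 mm to the rollers, so it's safe to go down to the bed.

```bash
python3 -m crank '[[[0,0,0.5],[0,0,0]],[[0,0,0.6],[0,0,0]],[[0,0,0.5],[0,0,0]],[[0,0,0.35],[0,0,0]],[[0,0,0.15],[0,0,0]],[[0,0,0],[0,0,0]],[[0,0,0],[0,0,0]],[[0,0,0],[0,0,0]]]'
python3 -m crank '[[[0,0,0.03],[0,0,0]],[[0,0,0],[0,0,0]],[[0,0,0],[0,0,0]]]'
```

```text
time_s: 15.5
position: [496.6, 193.1, 81.1]
orientation: [-3.141, -0.044, -0.004]
contact_force: [0.4, -0.7, -5.1]
grip_width: 9.0
grasp_force: 58.9
time_s: 15.8
position: [495.5, 192.8, 79.0]
orientation: [-3.141, -0.044, -0.001]
contact_force: [0.2, -0.3, -5.1]
grip_width: 9.0
grasp_force: 58.9
```

```bash
python3 -m crank '[[[0,0,0.03],[0,0,0]],[[0,0,0],[0,0,0]],[[0,0,0],[0,0,0]]]'
python3 -m crank '[[[0,0,0.015],[0,0,0]],[[0,0,0],[0,0,0]],[[0,0,0],[0,0,0]]]'
```

```text
time_s: 16.1
position: [495.3, 192.7, 77.4]
orientation: [3.141, 0.044, -0.0]
contact_force: [-0.2, 0.2, -3.7]
grip_width: 8.6
grasp_force: 58.9
time_s: 16.4
position: [495.4, 192.8, 77.2]
orientation: [3.141, 0.044, -0.0]
contact_force: [-2.5, -0.9, -0.1]
grip_width: 8.8
grasp_force: 59.5
```

On the bed. Slide to the stop.

```bash
python3 -m crank '[[[0.08,0,0],[0,0,0]],[[0.08,0,0],[0,0,0]],[[0,0,0],[0,0,0]],[[0,0,0],[0,0,0]]]'
python3 -m crank '[[[0.025,0,0],[0,0,0]],[[0,0,0],[0,0,0]],[[0,0,0],[0,0,0]]]'
python3 -m crank '[[[0.025,0,0],[0,0,0]],[[0,0,0],[0,0,0]],[[0,0,0],[0,0,0]]]'
```

```text
time_s: 16.8
position: [502.7, 193.1, 77.2]
orientation: [-3.141, -0.044, -0.003]
contact_force: [0.1, 0.4, -0.2]
grip_width: 8.6
grasp_force: 59.6
time_s: 17.1
position: [502.6, 193.1, 77.2]
orientation: [-3.141, -0.044, 0.001]
contact_force: [-3.3, 0.6, 3.7]
grip_width: 9.0
grasp_force: 60.1
time_s: 17.4
position: [502.6, 193.1, 77.2]
orientation: [3.141, 0.044, -0.004]
contact_force: [-6.2, 0.8, 6.3]
grip_width: 9.0
grasp_force: 60.7
```

Stop contact at TCP x ≈ 502.6 (about 6 N). Now push toward the rollers.

```bash
python3 -m crank '[[[0,0.05,0],[0,0,0]],[[0,0.04,0],[0,0,0]],[[0,0,0],[0,0,0]],[[0,0,0],[0,0,0]]]'
python3 -m crank '[[[0,0.03,0],[0,0,0]],[[0,0,0],[0,0,0]],[[0,0,0],[0,0,0]]]'
python3 -m crank '[[[0,0.03,0],[0,0,0]],[[0,0,0],[0,0,0]],[[0,0,0],[0,0,0]]]'
python3 -m crank '[[[0,0.03,0],[0,0,0]],[[0,0,0],[0,0,0]],[[0,0,0],[0,0,0]]]'
```

```text
time_s: 17.8
position: [503.4, 191.3, 77.2]
orientation: [-3.138, -0.043, 0.001]
contact_force: [-5.6, 5.7, 3.4]
grip_width: 8.5
grasp_force: 60.3
time_s: 18.1
position: [503.4, 190.5, 77.2]
orientation: [-3.137, -0.043, 0.001]
contact_force: [-5.0, 7.7, 3.5]
grip_width: 8.6
grasp_force: 60.2
time_s: 18.4
position: [503.4, 189.4, 77.2]
orientation: [-3.137, -0.043, 0.001]
contact_force: [-4.9, 8.1, 3.8]
grip_width: 8.9
grasp_force: 60.2
time_s: 18.7
position: [503.4, 188.2, 77.2]
orientation: [-3.137, -0.044, 0.001]
contact_force: [-6.8, 7.1, 3.1]
grip_width: 8.8
grasp_force: 60.3
```

```bash
for i in 1; do python3 -m crank '[[[0,0.03,0],[0,0,0]],[[0,0,0],[0,0,0]],[[0,0,0],[0,0,0]]]'; done
python3 -m crank '[[[0,0.03,0],[0,0,0]],[[0,0,0],[0,0,0]],[[0,0,0],[0,0,0]]]'
python3 -m crank '[[[0,0.03,0],[0,0,0]],[[0,0,0],[0,0,0]],[[0,0,0],[0,0,0]]]'
python3 -m crank '[[[0,0.03,0],[0,0,0]],[[0,0,0],[0,0,0]],[[0,0,0],[0,0,0]]]'
```

```text
time_s: 19.0
position: [503.5, 187.5, 77.2]
orientation: [-3.136, -0.042, 0.001]
contact_force: [-5.8, 10.3, 2.8]
grip_width: 8.6
grasp_force: 60.2
time_s: 19.3
position: [503.5, 187.3, 77.2]
orientation: [-3.135, -0.041, 0.0]
contact_force: [-5.4, 11.8, 2.6]
grip_width: 8.7
grasp_force: 60.1
time_s: 19.6
position: [503.4, 187.2, 77.2]
orientation: [-3.133, -0.04, 0.0]
contact_force: [-5.9, 15.8, 1.9]
grip_width: 8.6
grasp_force: 60.1
time_s: 19.9
position: [503.5, 187.1, 77.2]
orientation: [-3.131, -0.038, -0.0]
contact_force: [-6.6, 20.6, 0.7]
grip_width: 8.4
grasp_force: 60.0
```

Both contacts are firm (about 20 N on the rollers). Relax most of the push, release and raise.

```bash
python3 -m crank '[[[-0.03,-0.07,0],[0,0,0]],[[0,0,0],[0,0,0]],[[0,0,0],[0,0,0]]]'
python3 -m crank '[[[0,0,0],[0,0,0]],[[0,0,0],[0,0,0]],[[0,0,0],[0,0,0]],[[0,0,0],[0,0,0]]]' 0.3
python3 -m crank '[[[0,0,-0.1],[0,0,0]],[[0,0,-0.3],[0,0,0]],[[0,0,-0.6],[0,0,0]],[[0,0,-0.8],[0,0,0]],[[0,0,-0.8],[0,0,0]],[[0,0,0],[0,0,0]],[[0,0,0],[0,0,0]],[[0,0,0],[0,0,0]]]'
python3 - <<'E'
from h import *
c,im=snap("wrist","w9"); snap("scene","s9");snap("side","d9"); print(read_state()["position"])
g=cv2.cvtColor(im,6)
print([int(x) for x in g[60:110,325]])
for v in(120,180,240,300):print(v,g[v,300:375])
a=cv2.imread("pics/side0.png")
cv2.imwrite("pics/c4.png",np.vstack([cv2.resize(im[60:310,220:480,::-1],(0,0),fx=1.5,fy=1.2)[:300],cv2.resize(cv2.imread("pics/d9.png")[260:360,180:310],(390,300))]))
E
```

```text
time_s: 20.2
position: [503.5, 187.2, 77.2]
orientation: [-3.135, -0.041, -0.004]
contact_force: [-3.3, 11.1, 0.7]
grip_width: 8.8
grasp_force: 60.0
time_s: 20.6
position: [503.3, 183.4, 76.9]
orientation: [3.141, 0.043, 0.001]
contact_force: [-0.1, 0.9, 0.3]
grip_width: 25.4
grasp_force: 0.0
time_s: 21.4
position: [502.0, 183.5, 180.3]
orientation: [3.141, 0.044, -0.002]
contact_force: [0.6, 0.0, -0.6]
grip_width: 25.9
grasp_force: 0.0
[501.78963079 183.4150469  179.47435863]
[81, 81, 83, 85, 77, 57, 74, 81, 86, 86, 86, 85, 85, 84, 84, 84, 83, 84, 82, 82, 84, 80, 75, 68, 51, 32, 42, 76, 99, 92, 88, 87, 88, 91, 90, 91, 91, 91, 91, 90, 91, 89, 84, 85, 86, 83, 86, 86, 87, 88]
120 [149 148 148 149 148 149 153 113 167 157 154 156 158 158 156 157 155 155
 155 153 151 153 153 157 161  80  44  53  52  51  47  77 101 155 165 158
 157 158 158 159 161 162 162 159 159 156 156 155 150 152 155 158 160 161
 159 157 154 155 159 157 152 153 155 156 158 157 154 154 156 155 153 155
 155 157 156]
180 [146 146 146 145 147 145 147 148 125 157 153 154 155 156 157 156 158 158
 158 155 155 155 154 158 161  83  81  84  84  84  85  84  86  86  87  82
  69  53  49  48  48  42  53 100 132 145 152 150 150 153 154 158 156 153
 153 150 153 153 148 146 151 153 155 153 152 151 153 152 149 149 150 152
 154 154 153]
240 [149 149 149 149 149 151 151 156 139  70  79  79  81  81  80  80  80  80
  79  80  81  79  79  80  80  80  84  87  87  88  88  87  86  87  85  87
  87  86  88  86  87  87  86  88  85  83 118 113 106 158 152 151 151 151
 152 151 151 151 151 151 151 152 151 151 151 151 152 151 151 151 150 151
 152 155 162]
300 [147 148 148 148 147 147 147 148 146 147 158 143 145 146 145 146 147 146
 147 149 150 150 149 151 155  68  40  48  56  68  69  68  69  68  66  77
  93  90  88  89  90  87  87  87  86  85  83  83  82  81  81  81  81  80
  84  51  19  20  20  25  25  26  20  17  80  80  77  77  77  77  77  76
  76  78  75]
```

View pics/c4.png

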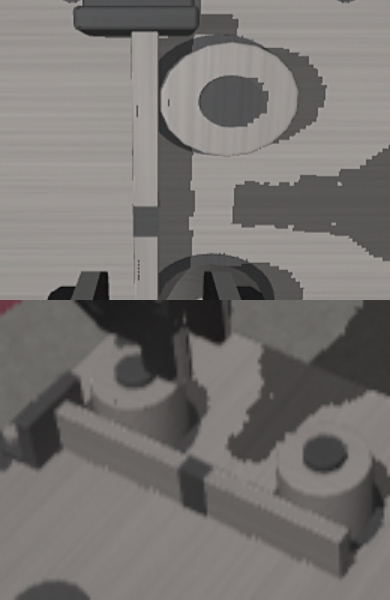

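The coupon looks hard up against both rollers and the stop. A numeric check before handing in.

```bash
python3 - <<'E'
from h import *
c=get_calibration("wrist"); im=cv2.imread("pics/w9.png"); g=cv2.cvtColor(im,6)
O=np.array([504.2,156.8]);a=np.radians(1.55);X=np.array([np.cos(a),np.sin(a)]);Y=np.array([-X[1],X[0]])
b=lambda u,v,z:np.round([(onz(c,u,v,z)[:2]-O)@X,(onz(c,u,v,z)[:2]-O)@Y],1)
for v,l,r in((120,307.5,324.7),(180,308.5,324.7),(300,310.5,324.7)):print(b(l,v,90),b(r,v,90))
col=[int(x) for x in g[60:110,315]];print(col)
e=60+next(i for i in range(49) if col[i+1]>130); print("end",b(316,e,90),"pin",b(60+0,0,107) if 0 else "")
m=(g[100:175,340:420]<95).astype(np.uint8);n,l,s,ce=cv2.connectedComponentsWithStats(m);
for k in range(1,n):
    if s[k][4]>300:print(s[k],ce[k]+[340,100],b(*(ce[k]+[340,100]),107))
print("seam",b(317,int(np.mean([v for v in range(200,290) if g[v,317]<110])),90))
E
```

```text
[71.  34.8] [71.1 25.3]
[38.  34.6] [38.  25.3]
[-37.8  34.1] [-37.8  25.2]
[83, 83, 83, 84, 78, 57, 75, 81, 86, 86, 85, 86, 85, 84, 85, 84, 84, 83, 82, 84, 84, 82, 73, 67, 48, 40, 107, 162, 158, 156, 155, 156, 156, 156, 156, 157, 156, 156, 156, 157, 157, 156, 158, 157, 158, 157, 158, 156, 158, 157]
end [88.5 30. ] pin 
[ 55   0  25  75 468] [413.16880342 129.71153846] [ 66.3 -19.9]
[  13   23   46   43 1558] [375.15019255 143.52888318] [59.4 -0.7]
seam [-0.6 29.9]
```

The coupon's roller face is at y ≈ 25.3 along its whole length, its seam is at x ≈ -0.6, and its end meets the stop. Handing in.

```bash
python3 -c "
from plant import *
print(finish_job())"
```

```text
the job is handed in; nothing more can be done
None
```

The job is handed in at about 21.6 s of the 64 s allowed: the bent coupon lies in the scrap tray, and the fresh coupon stands on edge against both rollers and the end stop, within about 1 mm of the seat by the wrist camera. The hand-in call gave no verdict.

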